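Two-bin rack: turn the markers of the lanes that have run out

ROBOT

A 6-joint arm with a two-finger parallel gripper is mounted at the origin on a cart in front of the work surface, level with it; the furniture and walls round the work are solid. World frame = base frame: x ahead of the robot, y to its left, z up, the work surface at z = 0. Lengths are in m, angles in rad, forces in N, time in s.
With the tool pointing down it reaches from about 0.425 to 0.95 m from the base axis. Payload 14.7 kg.
Tool frame: the origin (TCP) lies midway between the tips of the shut fingers; the grasp point (between the pads) lies 19 mm behind it (ctrl.grip_depth is the distance from the TCP to the grasp point, in m); z points along the fingers, y is the line along which they close (so a half turn about z gives the same grasp; the last joint's range is limited). The gripper opens to 85 mm and grips with 20 to 120 N. Pads are 22 mm wide; open, the fingers measure 114 mm over their backs; the gripper's body (76 mm by 85 mm) begins 54 mm behind the grasp point. The pads swing forward as they close: fully open they stand 13 mm farther back than shut.
Start: joints at [1.187, 0.48, 1.596, -0, 1.065, -0.047], TCP at [0.215, 0.613, 0.231] pointing down, gripper open.
Joint ranges: [-2.75, 2.75], [-0.82, 2.05], [0.23, 2.67], [-1.56, 4.7], [0.09, 2.69], [-2.92, 2.92]. Speed limits (rad/s): [1.89, 1.89, 2.39, 3.01, 3.01, 3.01].

INTERFACE

Orientations are given as a rotation vector (axis times angle).
In Python, from cell import ctrl gives the robot as it stands.
- The arm moves only by the tool move_arm, never from a script. Its argument "steps" is a list of rows, each a list of 3 entries, a list of its own where there are three numbers: the shift along the world's x, y, z in cm, then the turn, a rotation vector about the world's x, y, z in degrees, then the finger opening in cm, from 0 to 8.54. In form: [[[x, y, z], [wx, wy, wz], fingers], ...]. A call has 1 to 12 rows; each row shifts and turns the commanded pose from where the row before left it; what a row does not reach is not made up. A row lasts 1/12 s, in which the tool goes at most 41.7 mm and 7.16 degrees, less where a joint would pass 70% of its speed; a pose out of reach is approached as far as the arm can. A call with a gripper value outside its range is refused whole. The fingers move at their own pace and stop on an object; the grip force is fixed at half the most. Time passes only in rows, so rows that do not move let the fingers close. It gives the time, the measured TCP pose, the force, the opening and the grip force at its end, in the units of the state.
- ctrl.sense(): the state, without advancing time (a new reading comes with each control period).
- ctrl.capture(name): name is "side" or "top" or "wrist"; returns a dict with "color" (420x560x3 uint8, red, green, blue), "mtx" (3x3 intrinsics, pixels), "pose" (4x4, takes a point from camera to world coordinates); the wrist camera has in their place "T_tool_cam" (4x4, takes a point from camera to tool coordinates, whose origin is the TCP and whose axes are the flange's). Camera axes: x right, y up, looking along -z (the intrinsics and any distortion apply to the point x, -y, -z); pixel columns grow to the right and rows downward; lengths in m; the calibration is good to about 2 mm. The wrist camera is an equidistant fisheye: a pixel r from the principal point sees the ray r / f radians off the axis. A picture is of the moment at which its call begins: read the wrist's pose just before it. There is no depth.
- ctrl.close_job(): hands the job in; it is judged then, once.
The state is a dict: "clock": time; "q": joint angles; "qvel": joint speeds; "effort": joint torques, N m; "eef_pos": TCP position; "tool_rot": TCP orientation; "force": force on the tool from outside, world axes, zero at the start; "ft_torque": the same for the moment, N m; "width": opening from 0.0 (shut) to 1.0 (fully open); "finger_force": force on a finger pad.
Only numpy, scipy, OpenCV 4.12 (cv2) and the standard library are available. Lean on these libraries where they do the work, as an engineer would, in place of code of your own. Each camera call takes 0.05 s, during which the arm holds its last target. There are 200 camera calls.

TASK

In each lane of the two-bin rack, parts are taken from the compartment that the hinged marker flag leaves open. In the two lanes whose open compartment has run empty, open the reserve under the flag: lift the flag from below with a fingertip, swing it right over its pin and press it down flat on the other side, so that its ring face shows. Only push the flags gently, never pinch them; leave the other two flags, the stock and the things around the rack as they are, and take the hand away at the end.

Things in the scene. Friction and masses are not known exactly. Their poses are not given: they have to be found in the camera images.
- rack_base: the rack's plywood riser shelf, fixed: board 160 mm deep (its x), 372 mm wide (its y), 12 mm thick, its top 74 mm above the bench, on four short wooden legs; origin: on the bench under its centre; x points from the rack's front (robot side) to its rear. On it stand four grey sheet-steel lanes side by side, 88 mm apart along y, in any order.
- lane_a: lane a, fixed: 140 mm deep (x, to the rear), 80 mm wide (y), 2 mm walls; origin: centre of its underside, 74 mm above the bench. Floors (3 mm up) of its front and rear compartments are centred at x = -35.5 and +35.5 mm. Above the underside: front lip 27 mm, front sides 32, rear walls 46, divider at x = 0 50, two ears beside the pin 77.
- hinge_a (a point): middle of the hinge pin of lane a's flag, 146 mm above the bench, over the divider; x points to the lane's rear, y along the pin, z up.
- flag_a (a joint): flag a's angle: 0 = level over the front compartment, plain face up; 1.57 upright; 3.14 = level over the rear one, ring face up; 0 and 3.14 are stops. 3 mm plate, 60 mm wide, the last 20 mm (62 to 82 mm from the pin) a 40 mm wide tongue with a 5 mm thick rolled edge; 60 g. At 0 the tongue stands 12 mm past the front lip, 43 mm above it. The stiff hinge (0.05 N m, about 1 N at the tongue) holds it where it is left.
- lane_b: lane b, fixed: 140 mm deep (x, to the rear), 80 mm wide (y), 2 mm walls; origin: centre of its underside, 74 mm above the bench. Floors (3 mm up) of its front and rear compartments are centred at x = -35.5 and +35.5 mm. Above the underside: front lip 27 mm, front sides 32, rear walls 46, divider at x = 0 50, two ears beside the pin 77.
- hinge_b (a point): middle of the hinge pin of lane b's flag, 146 mm above the bench, over the divider; x points to the lane's rear, y along the pin, z up.
- flag_b (a joint): flag b's angle: 0 = level over the front compartment, plain face up; 1.57 upright; 3.14 = level over the rear one, ring face up; 0 and 3.14 are stops. 3 mm plate, 60 mm wide, the last 20 mm (62 to 82 mm from the pin) a 40 mm wide tongue with a 5 mm thick rolled edge; 60 g. At 0 the tongue stands 12 mm past the front lip, 43 mm above it. The stiff hinge (0.05 N m, about 1 N at the tongue) holds it where it is left.
- lane_c: lane c, fixed: 140 mm deep (x, to the rear), 80 mm wide (y), 2 mm walls; origin: centre of its underside, 74 mm above the bench. Floors (3 mm up) of its front and rear compartments are centred at x = -35.5 and +35.5 mm. Above the underside: front lip 27 mm, front sides 32, rear walls 46, divider at x = 0 50, two ears beside the pin 77.
- hinge_c (a point): middle of the hinge pin of lane c's flag, 146 mm above the bench, over the divider; x points to the lane's rear, y along the pin, z up.
- flag_c (a joint): flag c's angle: 0 = level over the front compartment, plain face up; 1.57 upright; 3.14 = level over the rear one, ring face up; 0 and 3.14 are stops. 3 mm plate, 60 mm wide, the last 20 mm (62 to 82 mm from the pin) a 40 mm wide tongue with a 5 mm thick rolled edge; 60 g. At 0 the tongue stands 12 mm past the front lip, 43 mm above it. The stiff hinge (0.05 N m, about 1 N at the tongue) holds it where it is left.
- lane_d: lane d, fixed: 140 mm deep (x, to the rear), 80 mm wide (y), 2 mm walls; origin: centre of its underside, 74 mm above the bench. Floors (3 mm up) of its front and rear compartments are centred at x = -35.5 and +35.5 mm. Above the underside: front lip 27 mm, front sides 32, rear walls 46, divider at x = 0 50, two ears beside the pin 77.
- hinge_d (a point): middle of the hinge pin of lane d's flag, 146 mm above the bench, over the divider; x points to the lane's rear, y along the pin, z up.
- flag_d (a joint): flag d's angle: 0 = level over the front compartment, plain face up; 1.57 upright; 3.14 = level over the rear one, ring face up; 0 and 3.14 are stops. 3 mm plate, 60 mm wide, the last 20 mm (62 to 82 mm from the pin) a 40 mm wide tongue with a 5 mm thick rolled edge; 60 g. At 0 the tongue stands 12 mm past the front lip, 43 mm above it. The stiff hinge (0.05 N m, about 1 N at the tongue) holds it where it is left.
- heel_block_mid (a point): leather heel block with a black top, 62 x 66 x 24 mm, loose, stock lying in one of the compartments; the point is its centre, half-way up.
- wax_disc_mid (a point): black wax cake, a disc 48 mm across and 18 mm high, loose, stock lying in one of the compartments; the point is its centre, half-way up.
- ivory_low_mid (a point): cream plastic block, 50 x 55 x 22 mm, loose, stock lying in one of the compartments; the point is its centre, half-way up.
- ivory_high_mid (a point): second cream plastic block, 50 x 55 x 22 mm, loose, stock lying in one of the compartments; the point is its centre, half-way up.
- ivory_top_mid (a point): third cream plastic block, 50 x 55 x 22 mm, loose, lying on another one, stock lying in one of the compartments; the point is its centre, half-way up.
- spool_mid (a point): upright spool of black thread, 44 mm across and 60 mm high, loose, stock lying in one of the compartments; the point is its centre, half-way up.
- last: wooden shoe last, 240 mm long, 71 mm wide, 78 mm high, lying loose left of the rack; origin: centre of its underside. To be left alone.
- the_mallet: wooden mallet, 188 x 90 x 56 mm, lying loose right of the rack; origin: centre of its underside. To be left alone.
- red_pencil: thin pencil, 142 mm long, 7 mm thick, lying loose in front of the rack; origin: centre of its underside. To be left alone.

How it is judged:
By the outcome, as a careful person would: the job done as asked, in the order asked, and still so for the second after the job is handed in, with the robot touching nothing.
It also fails if it takes over 58 s, if anything falls off the work surface, if the arm or the gripper's body presses on something with over 40 N, if the wrist force passes 120 N, or if a joint passes its speed limit or range.

## Working session

There is one attempt and no reset: what is moved stays moved. The work goes in short steps, Python scripts to look and compute and a tool call to move; the robot and the scene stay as the last step left them, time stands still between calls to the robot, and variables do not carry over. Pictures are saved under pics/ and viewed, at most 10 in all, crops included, and the job is handed in when it is done.

Besides the shell and the picture viewer there is one more tool, called after ">>>" in YAML: its name, and indented under it one key for each argument. move_arm: Moves the arm, as the interface text tells. Its arguments: {"type":"object","properties":{"steps":{"type":"array","items":{"type":"array"}}},"required":["steps"]}

```bash
mkdir -p pics
python3 - <<'E'
from cell import ctrl
import cv2,numpy as np
s=ctrl.sense();print(s)
for n in("side","top"):
    c=ctrl.capture(n);cv2.imwrite(f"pics/{n}0.png",c["color"][:,:,::-1]);np.savez(f"pics/{n}0.npz",**c)
    print(n,c["mtx"].tolist(),np.round(c["pose"],4).tolist(),[k for k in c])
E
```

```text
{'clock': 0.0, 'q': array([ 1.18739297e+00,  4.80875128e-01,  1.59687018e+00,  2.07669052e-05,
        1.06508255e+00, -4.66177140e-02]), 'qvel': array([-6.54734219e-04, -1.33089609e-03,  4.51131342e-04,  2.00432897e-04,
        8.26620345e-04,  7.95547225e-06]), 'effort': array([ 4.14271281e-04, -9.50668573e+01, -4.30185056e+01, -3.90241466e-04,
        1.24547188e-02, -2.71903980e-05]), 'eef_pos': array([0.21462744, 0.61311017, 0.23064567]), 'tool_rot': array([-5.26493385e-01, -3.09687556e+00,  1.88933513e-03]), 'force': array([-0.08741141,  0.00964186, -0.50369217]), 'ft_torque': array([-0.00237198, -0.01546121, -0.0092838 ]), 'finger_force': 0.0, 'width': 0.9981655953658441}
side [[486.97987931770973, 0.0, 278.571243214773], [0.0, 486.97987931770973, 206.17458451750113], [0.0, 0.0, 1.0]] [[0.8508, 0.213, -0.4804, -0.0233], [-0.5252, 0.3113, -0.792, -0.9403], [-0.0192, 0.9261, 0.3767, 0.514], [0.0, 0.0, 0.0, 1.0]] ['color', 'mtx', 'pose']
top [[457.8176988209951, 0.0, 276.0695369735331], [0.0, 457.8176988209951, 211.50853682652001], [0.0, 0.0, 1.0]] [[-0.0076, 0.9972, -0.0749, 0.4128], [-1.0, -0.008, -0.0055, -0.0949], [-0.0061, 0.0748, 0.9972, 1.2578], [0.0, 0.0, 0.0, 1.0]] ['color', 'mtx', 'pose']
```

View pics/side0.png

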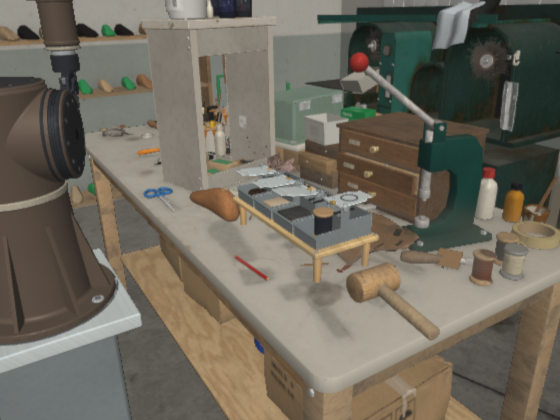

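View pics/top0.png

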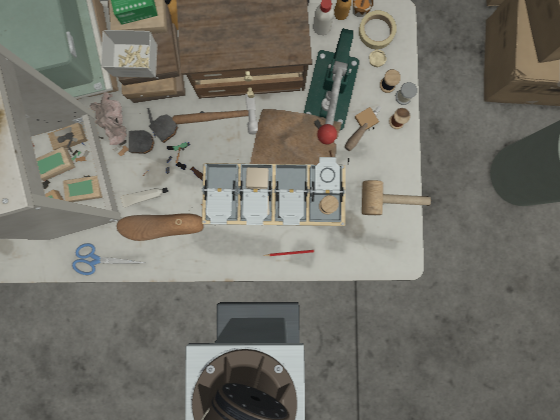

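Run:
```python
import cv2,numpy as np
a=cv2.imread("pics/top0.png")[155:235,190:360];b=cv2.imread("pics/side0.png")[155:260,225:385]
a=cv2.resize(a,(800,376),interpolation=cv2.INTER_CUBIC);b=cv2.resize(b,(800,525),interpolation=cv2.INTER_CUBIC)
g=lambda i:(255*(i/255.)**.6).astype('uint8')
cv2.imwrite("pics/t1.png",g(a));cv2.imwrite("pics/s1.png",g(b))
```

```text
(no output)
```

View pics/t1.png

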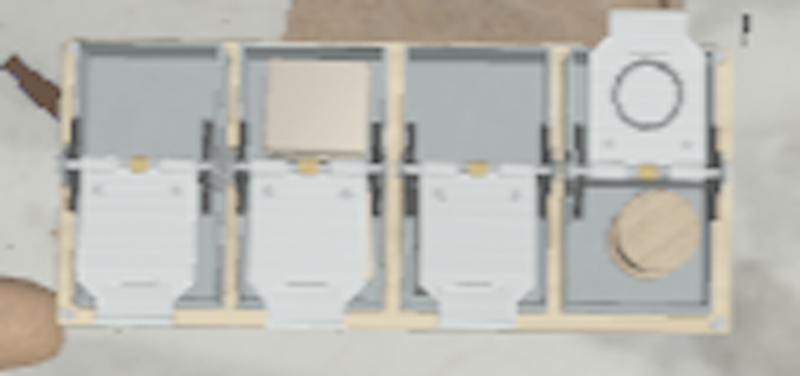

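View pics/s1.png

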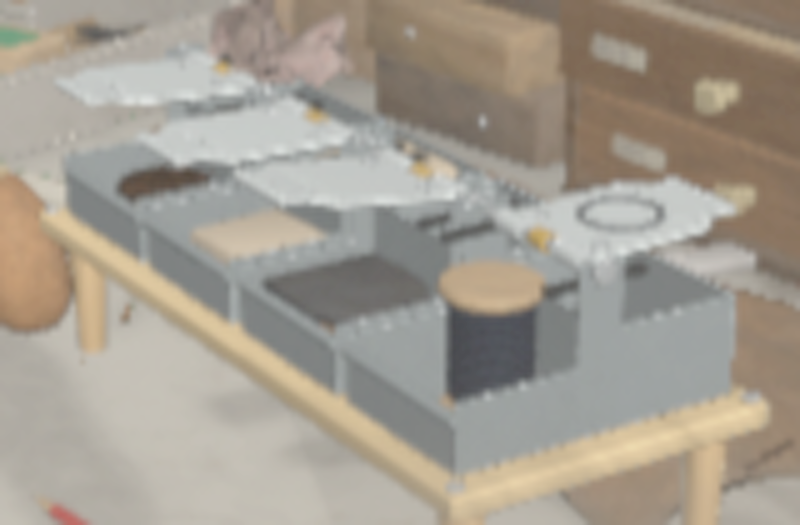

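Lanes from left to right in the top crop: 1 and 3 have empty open rears (crop (150,110) and (477,110)) with the flag over a black reserve in front. Lane 2 has a cream block in its open rear. Lane 4's flag is already at the rear, with the spool in its open front. So flags 1 and 3 get flipped. Next I measure the pins from the brass marks.

```bash
cat > h.py <<'E'
import numpy as np,cv2
def ray(c,u,v):
    p=cv2.undistortPoints(np.array([[[u,v]]],float),c["mtx"],None)[0,0]
    P=c["pose"];d=P[:3,:3]@np.array([p[0],-p[1],-1]);return P[:3,3],d
def onz(c,u,v,z):
    o,d=ray(c,u,v);return o+d*(z-o[2])/d[2]
def brass(c,box):
    x0,y0,x1,y1=box;im=c["color"][y0:y1,x0:x1];h=cv2.cvtColor(im,cv2.COLOR_RGB2HSV)
    m=cv2.inRange(h,(15,105,110),(28,255,255));n,l,s,ce=cv2.connectedComponentsWithStats(m)
    return sorted([(ce[i][0]+x0,ce[i][1]+y0,s[i][4]) for i in range(1,n) if s[i][4]>2])
E
python3 - <<'E'
from h import *
t=dict(np.load("pics/top0.npz"));s=dict(np.load("pics/side0.npz"))
bt=brass(t,(205,180,345,200));bs=brass(s,(225,155,385,260))
print(np.round(bt,1).tolist(),np.round(bs,1).tolist())
for u,v,a in bt: print(np.round(onz(t,u,v,.1475),4))
for cu,cv in((139,163),(308,166),(477,168),(648,171)): print('eye',np.round(onz(t,190+cu/4.706,155+cv/4.706,.1475),4))
for cu,cv in((222,67),(316,114),(423,168),(541,237)): print('eyeS',np.round(onz(s,225+cu/5,155+cv/5,.149),4))
for cu,cv in((62,322),(727,328),(728,52),(66,42)): print('corner',np.round(onz(t,190+cu/4.706,155+cv/4.706,.074),4))
from cell import ctrl
print(np.round(ctrl.capture("wrist")["T_tool_cam"],3).tolist())
E
```

```text
[[219.0, 189.5, 6.0], [255.2, 189.9, 10.0], [291.0, 190.5, 6.0], [327.0, 191.0, 9.0]] [[244.1, 210.5, 183.0], [269.0, 167.8, 4.0], [275.7, 225.8, 80.0], [287.5, 177.5, 4.0], [294.7, 238.7, 3.0], [309.0, 188.5, 6.0], [312.5, 159.5, 4.0], [318.0, 161.0, 3.0], [319.9, 214.6, 15.0], [320.0, 156.0, 3.0], [321.4, 209.8, 5.0], [327.4, 164.8, 37.0], [328.8, 214.2, 4.0], [330.0, 170.3, 11.0], [331.0, 211.2, 4.0], [332.4, 202.1, 12.0], [336.0, 166.0, 3.0], [350.2, 242.2, 4.0], [360.5, 241.2, 11.0], [365.7, 240.7, 3.0], [366.2, 248.2, 103.0], [374.0, 237.7, 3.0]]
[0.5512 0.0502 0.1475]
[ 0.5495 -0.0383  0.1475]
[ 0.5473 -0.1256  0.1475]
[ 0.5453 -0.2134  0.1475]
eye [0.5508 0.0489 0.1475]
eye [ 0.5485 -0.0389  0.1475]
eye [ 0.5468 -0.1265  0.1475]
eye [ 0.5445 -0.2151  0.1475]
eyeS [0.5531 0.0499 0.149 ]
eyeS [ 0.5523 -0.0369  0.149 ]
eyeS [ 0.5512 -0.1247  0.149 ]
eyeS [ 0.5438 -0.218   0.149 ]
corner [0.4722 0.1007 0.074 ]
corner [ 0.4661 -0.265   0.074 ]
corner [ 0.6192 -0.2684  0.074 ]
corner [0.628  0.0991 0.074 ]
[[-0.002, 0.963, 0.268, 0.068], [1.0, 0.002, 0.0, -0.0], [-0.0, 0.268, -0.963, -0.143], [0.0, 0.0, 0.0, 1.0]]
```

>>> move_arm:
  steps:
    - [[2, -4, 0.5], [0, -6, 0], 0]
    - [[2, -4, 0.5], [0, -6, 0], 0]
    - [[1, -4, 0.5], [0, -6, 0], 0]
    - [[0, -4, 0.5], [0, -6, 0], 0]

```text
clock: 0.48
eef_pos: [0.2633, 0.4584, 0.2511]
tool_rot: [0.457, 2.684, 0.101]
force: [-0.4, -1.0, 0.4]
width: 0.457
finger_force: 0.0
```

```bash
cat > g.py <<'E'
from cell import ctrl
import numpy as np,sys
from scipy.spatial.transform import Rotation as Ro
s=ctrl.sense();p=s["eef_pos"];R=Ro.from_rotvec(s["tool_rot"])
def want(pitch,yaw=-1.3): # pitch deg forward from straight down
    return Ro.from_euler('z',yaw,degrees=True)*Ro.from_euler('y',-pitch,degrees=True)*Ro.from_matrix(np.diag([-1.,1,-1]))
def turn(pitch,yaw=-1.3): return np.round(np.degrees((want(pitch,yaw)*R.inv()).as_rotvec()),1)
print(np.round(s["clock"],2),"p",np.round(p,4),"z",np.round(R.as_matrix()[:,2],3),"y",np.round(R.as_matrix()[:,1],3),"q",np.round(s["q"],3).tolist(),"F",np.round(s["force"],1))
E
python3 -c "
from g import *
print(turn(45),turn(35))
print(((np.array([.38,.05,.22])-p)*100).round(1))"
```

```text
0.48 p [0.2633 0.4584 0.2511] z [ 0.411  0.002 -0.912] y [0.301 0.944 0.138] q [1.269, 0.247, 2.009, -0.558, 0.833, 0.405] F [-0.4 -1.   0.4]
[-11.4 -20.4  14.6] [ -9.8 -10.5  15.5]
[ 11.7 -40.8  -3.1]
```

>>> move_arm:
  steps:
    - [[2.5, -3, 0.3], [-1, -1.7, 1.2], 0]
    - [[2.5, -3, 0.3], [-1, -1.7, 1.2], 0]
    - [[2.5, -3, 0], [-1, -1.7, 1.2], 0]
    - [[2, -3.4, 0], [-1, -1.7, 1.2], 0]
    - [[2, -3.4, 0], [-1, -1.7, 1.2], 0]
    - [[1, -3.6, 0], [-1, -1.7, 1.2], 0]
    - [[0, -3.6, 0], [-1, -1.7, 1.2], 0]
    - [[0, -3.6, -0.4], [-1, -1.7, 1.2], 0]
    - [[0, -3.6, -0.4], [-1, -1.7, 1.2], 0]
    - [[0, -3.6, -0.4], [-1, -1.7, 1.2], 0]
    - [[0, -3.6, -0.4], [-1, -1.7, 1.2], 0]
    - [[0, -3.3, -0.4], [0, 0, 0], 0]

```text
clock: 1.48
eef_pos: [0.3787, 0.0715, 0.2605]
tool_rot: [0.074, 2.417, -0.032]
force: [1.2, 0.8, -1.0]
width: -0.0
finger_force: 0.0
```

```bash
python3 -c "
from g import *
print(turn(45),turn(50),((np.array([.43,.0505,.18])-p)*100).round(1))"
```

```text
1.48 p [0.3787 0.0715 0.2605] z [ 0.661 -0.044 -0.749] y [ 0.063  0.998 -0.003] q [0.391, -0.161, 2.628, -1.56, 0.297, 0.337] F [ 1.2  0.8 -1. ]
[ 0.  -3.5  2.3] [-0.2 -8.5  2.3] [ 5.1 -2.1 -8.1]
```

```bash
cat > k.py <<'E'
import numpy as np
from scipy.optimize import least_squares
from scipy.spatial.transform import Rotation as Ro
S=[([1.187393,.480875,1.596870],[.214627,.613110,.230646],[-.526493,-3.096876,.001889]),
([1.269,.247,2.009],[.2633,.4584,.2511],[.457,2.684,.101]),
([.391,-.161,2.628],[.3787,.0715,.2605],[.074,2.417,-.032])]
A=[];b=[]
for q,p,r in S:
    z=Ro.from_rotvec(r).as_matrix()[:,2];c,s=np.cos(q[0]),np.sin(q[0]);M=np.array([[c,s,0],[-s,c,0],[0,0,1]])
    zz=M@z;pp=M@np.array(p);t=q[1]+q[2]
    A+=[[1,np.sin(q[1]),np.sin(t),np.cos(t),0,zz[0]],[0,0,0,0,0,zz[1]],[0,np.cos(q[1]),np.cos(t),-np.sin(t),1,zz[2]]];b+=list(pp)
A=np.array(A);x,res,rk,sv=np.linalg.lstsq(A,np.array(b),rcond=None)
a1,a2,d4,e,d1,L=x
if __name__=="__main__":
    print(np.round(x,3),np.round(A@x-b,4),sv.round(3))
def ik(p,z):
    w=np.array(p)-L*np.array(z);q1=np.arctan2(w[1],w[0]);r=np.hypot(w[0],w[1])
    f=lambda q:[a1+a2*np.sin(q[0])+d4*np.sin(q[0]+q[1])+e*np.cos(q[0]+q[1])-r,d1+a2*np.cos(q[0])+d4*np.cos(q[0]+q[1])-e*np.sin(q[0]+q[1])-w[2]]
    o=least_squares(f,[0.2,1.8]);t=o.x.sum()
    fd=np.array([np.cos(q1)*np.sin(t),np.sin(q1)*np.sin(t),np.cos(t)])
    return q1.round(2),o.x.round(2),'fwd angle',t.round(2),'q5',np.arccos(fd@z).round(2),'err',np.abs(o.fun).max().round(3)
if __name__=="__main__":
    for name,h in(("1",np.array([.5515,.0495,.146])),("3",np.array([.5475,-.126,.146]))):
      for pitch in(25,35,45,55,65,80):
        a=np.radians(pitch);z=np.array([np.sin(a),-.022*np.sin(a),-np.cos(a)])
        for d in((-.085,.002,-.013),(0,0,.07),(.07,0,.01)): print(name,pitch,d,*ik(h+d,z))
E
python3 k.py
```

```text
[0.127 0.48  0.414 0.13  0.406 0.285] [-0.0013 -0.0303  0.0011  0.0021  0.0034 -0.0023 -0.0009 -0.0051  0.0011] [3.336 2.494 0.687 0.39  0.161 0.025]
1 25 (-0.085, 0.002, -0.013) 0.16 [0.51 2.35] fwd angle 2.86 q5 0.17 err 0.0
1 25 (0, 0, 0.07) 0.12 [0.27 2.14] fwd angle 2.41 q5 0.31 err 0.0
1 25 (0.07, 0, 0.01) 0.1 [0.51 1.99] fwd angle 2.5 q5 0.21 err 0.0
1 35 (-0.085, 0.002, -0.013) 0.18 [0.66 2.44] fwd angle 3.1 q5 0.57 err 0.0
1 35 (0, 0, 0.07) 0.14 [0.3  2.25] fwd angle 2.55 q5 0.09 err 0.0
1 35 (0.07, 0, 0.01) 0.12 [0.55 2.09] fwd angle 2.64 q5 0.13 err 0.0
1 45 (-0.085, 0.002, -0.013) 0.21 [0.92 2.5 ] fwd angle 3.42 q5 1.05 err 0.0
1 45 (0, 0, 0.07) 0.15 [0.39 2.34] fwd angle 2.74 q5 0.39 err 0.0
1 45 (0.07, 0, 0.01) 0.13 [0.64 2.18] fwd angle 2.81 q5 0.46 err 0.0
1 55 (-0.085, 0.002, -0.013) 0.24 [1.23 2.51] fwd angle 3.74 q5 1.54 err 0.0
1 55 (0, 0, 0.07) 0.17 [0.58 2.41] fwd angle 2.99 q5 0.81 err 0.0
1 55 (0.07, 0, 0.01) 0.14 [0.78 2.23] fwd angle 3.01 q5 0.83 err 0.0
1 65 (-0.085, 0.002, -0.013) 0.27 [1.49 2.46] fwd angle 3.95 q5 1.92 err 0.0
1 65 (0, 0, 0.07) 0.19 [0.83
[... 897 characters left out ...]
, 0, 0.01) -0.28 [0.64 2.15] fwd angle 2.79 q5 0.45 err 0.0
3 55 (-0.085, 0.002, -0.013) -0.48 [1.15 2.47] fwd angle 3.62 q5 1.4 err 0.0
3 55 (0, 0, 0.07) -0.37 [0.57 2.38] fwd angle 2.95 q5 0.78 err 0.0
3 55 (0.07, 0, 0.01) -0.31 [0.77 2.2 ] fwd angle 2.98 q5 0.8 err 0.0
3 65 (-0.085, 0.002, -0.013) -0.53 [1.39 2.44] fwd angle 3.83 q5 1.75 err 0.0
3 65 (0, 0, 0.07) -0.39 [0.8  2.41] fwd angle 3.21 q5 1.2 err 0.0
3 65 (0.07, 0, 0.01) -0.32 [0.94 2.22] fwd angle 3.16 q5 1.15 err 0.0
3 80 (-0.085, 0.002, -0.013) -0.58 [1.64 2.31] fwd angle 3.95 q5 2.08 err 0.0
3 80 (0, 0, 0.07) -0.42 [1.15 2.37] fwd angle 3.52 q5 1.74 err 0.0
3 80 (0.07, 0, 0.01) -0.34 [1.2  2.16] fwd angle 3.36 q5 1.6 err 0.0
```

Run:
```python
from g import *
def mk(z,yd):
    z=np.array(z,float);z/=np.linalg.norm(z);y=np.array(yd,float);y-=z*(y@z);y/=np.linalg.norm(y)
    return Ro.from_matrix(np.c_[np.cross(y,z),y,z])
T=np.tan(np.radians([10,15,20,25,45]))
Rs=[mk([0,0,-1],[1,1,0]),mk([.2,T[3],-1],[1,-.2,0]),mk([1,.6,-1],[.5,-1,0]),mk([1,-.022,-1],[-.022,-1,0])]
c=R
for r in Rs:
    v=np.degrees((r*c.inv()).as_rotvec());print(v.round(1),np.linalg.norm(v).round(1));c=r
```

```text
1.48 p [0.3787 0.0715 0.2605] z [ 0.661 -0.044 -0.749] y [ 0.063  0.998 -0.003] q [0.391, -0.161, 2.628, -1.56, 0.297, 0.337] F [ 1.2  0.8 -1. ]
[ 17.6  38.5 -39.6] 58.0
[ 27.9   2.7 -56.5] 63.1
[ 23.   -8.6 -46. ] 52.1
[ -3.2   3.7 -30.3] 30.7
```

>>> move_arm:
  steps:
    - [[1, 0, 0.4], [2, 4.3, -4.4], 0]
    - [[1, 0, 0.4], [2, 4.3, -4.4], 0]
    - [[1, 0, 0.4], [2, 4.3, -4.4], 0]
    - [[1, 0, 0.4], [2, 4.3, -4.4], 0]
    - [[1, 0, 0.4], [2, 4.3, -4.4], 0]
    - [[1, 0, 0.4], [2, 4.3, -4.4], 0]
    - [[0, 0, 0.4], [2, 4.3, -4.4], 0]
    - [[0, 0, 0.4], [2, 4.3, -4.4], 0]
    - [[0, 0, 0], [1.6, 4.1, -4.4], 0]
    - [[0, 0, 0], [0, 0, 0], 0]

```text
clock: 2.32
eef_pos: [0.4222, 0.0602, 0.2857]
tool_rot: [0.851, 2.783, -0.065]
force: [0.4, -0.6, -0.5]
width: -0.003
finger_force: 0.0
```

```bash
python3 g.py
```

```text
2.32 p [0.4222 0.0602 0.2857] z [ 0.206 -0.109 -0.973] y [0.557 0.83  0.025] q [0.199, 0.003, 2.137, -0.201, 0.828, -0.654] F [ 0.4 -0.6 -0.5]
```

>>> move_arm:
  steps:
    - [[0, 0, 0], [3.5, 0, -5.8], 0]
    - [[0, 0, 0], [3.5, 0, -5.8], 0]
    - [[0, 0, 0], [3.5, 0, -5.8], 0]
    - [[0, 0, 0], [3.5, 0, -5.8], 0]
    - [[0, 0, -0.5], [3.5, 0, -5.8], 0]
    - [[0, 0, -0.5], [3.5, 0, -5.8], 0]
    - [[0, 0, -0.5], [3.5, 0, -5.8], 0]
    - [[0, 0, -0.5], [3.5, 0, -5.8], 0]
    - [[0, 0, -0.5], [3.5, 0, -5.8], 0]
    - [[0, 0, 0], [2, 0, -5.8], 0]

```text
clock: 3.15
eef_pos: [0.4181, 0.0592, 0.258]
tool_rot: [2.269, 2.055, 0.593]
force: [-0.4, -0.1, 0.0]
width: 0.002
finger_force: 0.0
```

```bash
cat >> g.py <<'E'
def mk(z,yd):
    z=np.array(z,float);z/=np.linalg.norm(z);y=np.array(yd,float);y-=z*(y@z);y/=np.linalg.norm(y)
    return Ro.from_matrix(np.c_[np.cross(y,z),y,z])
def to(*Rs):
    c=R
    for r in Rs:
        v=np.degrees((r*c.inv()).as_rotvec());print(v.round(1),np.linalg.norm(v).round(1));c=r
E
python3 -c "
from g import *
to(mk([1,.6,-1],[.5,-1,0]),mk([1,-.022,-1],[-.022,-1,0]))"
```

```text
3.15 p [0.4181 0.0592 0.258 ] z [ 0.292  0.234 -0.928] y [ 0.955 -0.131  0.267] q [-0.187, -0.016, 2.287, 0.475, 0.67, -0.433] F [-0.4 -0.1  0. ]
[ 38.5  -4.9 -47.2] 61.1
[ -3.2   3.7 -30.3] 30.7
```

>>> move_arm:
  steps:
    - [[0, 0, -0.4], [4.4, -0.6, -5.4], 0]
    - [[0, 0, -0.4], [4.4, -0.6, -5.4], 0]
    - [[0, 0, -0.4], [4.4, -0.6, -5.4], 0]
    - [[0, 0, -0.4], [4.4, -0.6, -5.4], 0]
    - [[0, 0, -0.4], [4.4, -0.6, -5.4], 0]
    - [[0, 0, -0.4], [4.4, -0.6, -5.4], 0]
    - [[0, 0, -0.4], [4.4, -0.6, -5.4], 0]
    - [[0, 0, -0.4], [4.4, -0.6, -5.4], 0]
    - [[0, 0, 0], [3, -0.6, -4], 0]
    - [[0, 0, 0], [0, 0, 0], 0]

```text
clock: 3.98
eef_pos: [0.424, 0.057, 0.2308]
tool_rot: [-2.579, -0.652, -1.169]
force: [-0.5, 0.5, -0.4]
width: 0.0
finger_force: 0.0
```

```bash
python3 -c "
from g import *
to(mk([1,.3,-1],[.25,-1,0]),mk([1,-.022,-1],[-.022,-1,0]))"
```

```text
3.98 p [0.424  0.057  0.2308] z [ 0.652  0.385 -0.653] y [ 0.487 -0.873 -0.029] q [-0.595, 0.159, 2.673, 1.73, 0.766, -1.124] F [-0.5  0.5 -0.4]
[ -1.5   2.6 -13.6] 14.0
[ -1.5   1.  -16.7] 16.8
```

>>> move_arm:
  steps:
    - [[0.4, 0, 0], [-0.4, 0.6, -5], 0]
    - [[0.4, 0, 0], [-0.4, 0.6, -5], 0]
    - [[0.4, 0, 0], [-0.4, 0.6, -5], 0]
    - [[0.4, 0, 0], [-0.4, 0.6, -5], 0]
    - [[0, 0, 0], [-0.4, 0.6, -5], 0]
    - [[0, 0, 0], [-0.4, 0.6, -5], 0]
    - [[0, 0, 0], [0, 0, 0], 0]

```text
clock: 4.57
eef_pos: [0.4493, 0.0535, 0.2411]
tool_rot: [-2.831, -0.189, -1.212]
force: [0.6, 0.9, -0.4]
width: 0.002
finger_force: 0.0
```

```bash
python3 -c "
from g import *
to(mk([1,-.022,-1],[-.022,-1,0]));to(mk([1,-.022,-.8],[-.022,-1,0]))"
```

```text
4.57 p [0.4493 0.0535 0.2411] z [ 0.717  0.1   -0.69 ] y [ 0.135 -0.991 -0.004] q [-0.077, 0.037, 2.667, 2.723, 0.391, -1.325] F [ 0.6  0.9 -0.4]
[-0.3  1.4 -9. ] 9.1
[ 0.1 -5.  -9. ] 10.3
```

>>> move_arm:
  steps:
    - [[0, 0, -0.5], [0, 0, -4.5], 0]
    - [[0, 0, -0.5], [0, 0, -4.5], 0]
    - [[0, 0, -1], [0, 0, 0], 0]
    - [[0, 0, -1], [0, 0, 0], 0]
    - [[0, 0, -1], [0, 0, 0], 0]
    - [[0, 0, -1], [0, 0, 0], 0]
    - [[0, 0, 0], [0, 0, 0], 0]

```text
clock: 5.15
eef_pos: [0.4672, 0.0576, 0.2088]
tool_rot: [-2.864, -0.09, -1.209]
force: [-0.6, 0.2, 0.8]
width: 0.001
finger_force: 0.0
```

```bash
python3 -c "
from g import *
to(mk([1,-.022,-1],[-.022,-1,0]));to(mk([1,-.022,-.8],[-.022,-1,0]))"
```

```text
5.15 p [0.4672 0.0576 0.2088] z [ 0.715  0.051 -0.697] y [ 0.066 -0.998 -0.006] q [0.041, 0.186, 2.673, 3.097, 0.517, -1.545] F [-0.6  0.2  0.8]
[-0.4  0.8 -5. ] 5.1
[-0.2 -5.6 -5. ] 7.5
```

```bash
cat > k.py <<'E'
import numpy as np
from scipy.optimize import least_squares
from scipy.spatial.transform import Rotation as Ro
S=[([1.187393,.480875,1.596870],[.214627,.613110,.230646],[-.526493,-3.096876,.001889]),
([1.269,.247,2.009],[.2633,.4584,.2511],[.457,2.684,.101]),
([.391,-.161,2.628],[.3787,.0715,.2605],[.074,2.417,-.032]),
([.199,.003,2.137],[.4222,.0602,.2857],[.851,2.783,-.065]),
([-.187,-.016,2.287],[.4181,.0592,.258],[2.269,2.055,.593]),
([-.595,.159,2.673],[.424,.057,.2308],[-2.579,-.652,-1.169]),
([-.077,.037,2.667],[.4493,.0535,.2411],[-2.831,-.189,-1.212]),
([.041,.186,2.673],[.4672,.0576,.2088],[-2.864,-.09,-1.209])]
A=[];b=[]
for q,p,r in S:
    z=Ro.from_rotvec(r).as_matrix()[:,2];c,s=np.cos(q[0]),np.sin(q[0]);M=np.array([[c,s,0],[-s,c,0],[0,0,1]])
    zz=M@z;pp=M@np.array(p);t=q[1]+q[2]
    A+=[[1,np.sin(q[1]),np.sin(t),np.cos(t),0,zz[0],0],[0,0,0,0,0,zz[1],1],[0,np.cos(q[1]),np.cos(t),-np.sin(t),1,zz[2],0]];b+=list(pp)
A=np.array(A);x,res,rk,sv=np.linalg.lstsq(A,np.array(b),rcond=None)
a1,a2,d4,e,d1,L,o_=x
def ik(p,z):
    z=np.array(z)/np.linalg.norm(z);w=np.array(p)-L*z;r=np.sqrt(w[0]**2+w[1]**2-o_**2);q1=np.arctan2(w[1],w[0])-np.arctan2(o_,r)
    f=lambda q:[a1+a2*np.sin(q[0])+d4*np.sin(q[0]+q[1])+e*np.cos(q[0]+q[1])-r,d1+a2*np.cos(q[0])+d4*np.cos(q[0]+q[1])-e*np.sin(q[0]+q[1])-w[2]]
    o=least_squares(f,[0.2,1.8]);t=o.x.sum()
    fd=np.array([np.cos(q1)*np.sin(t),np.sin(q1)*np.sin(t),np.cos(t)])
    return q1.round(2),o.x.round(2),'fwd',t.round(2),'q5',np.arccos(fd@z).round(2),'err',np.abs(o.fun).max().round(3)
if __name__=="__main__":
    print(np.round(x,3),np.abs(A@x-b).max().round(4),sv.round(3))
    for name,h in(("1",np.array([.5515,.0495,.146])),("3",np.array([.5475,-.126,.146]))):
      for pitch in(30,35,40,45,55):
        a=np.radians(pitch);z=np.array([np.sin(a),-.022*np.sin(a),-np.cos(a)])
        for d in((-.098,.002,-.02),(-.075,.002,-.02),(-.06,0,.04),(0,0,.07),(.07,0,.01)): print(name,pitch,d,*ik(h+d,z))
E
python3 k.py
```

```text
[-0.     0.598  0.445  0.033  0.317  0.372  0.03 ] 0.0003 [5.383 4.072 2.83  1.296 0.692 0.422 0.313]
1 30 (-0.098, 0.002, -0.02) 0.09 [0.31 2.56] fwd 2.87 q5 0.26 err 0.0
1 30 (-0.075, 0.002, -0.02) 0.09 [0.33 2.51] fwd 2.84 q5 0.23 err 0.0
1 30 (-0.06, 0, 0.04) 0.08 [0.18 2.42] fwd 2.6 q5 0.05 err 0.0
1 30 (0, 0, 0.07) 0.06 [0.19 2.27] fwd 2.46 q5 0.17 err 0.0
1 30 (0.07, 0, 0.01) 0.05 [0.39 2.18] fwd 2.57 q5 0.06 err 0.0
1 35 (-0.098, 0.002, -0.02) 0.11 [0.36 2.63] fwd 3.0 q5 0.47 err 0.0
1 35 (-0.075, 0.002, -0.02) 0.1 [0.37 2.58] fwd 2.96 q5 0.43 err 0.0
1 35 (-0.06, 0, 0.04) 0.09 [0.19 2.49] fwd 2.68 q5 0.16 err 0.0
1 35 (0, 0, 0.07) 0.07 [0.19 2.34] fwd 2.53 q5 0.05 err 0.0
1 35 (0.07, 0, 0.01) 0.06 [0.4  2.26] fwd 2.65 q5 0.13 err 0.0
1 40 (-0.098, 0.002, -0.02) 0.12 [0.45 2.71] fwd 3.16 q5 0.72 err 0.0
1 40 (-0.075, 0.002, -0.02) 0.11 [0.45 2.66] fwd 3.1 q5 0.66 err 0.0
1 40 (-0.06, 0, 0.04) 0.1 [0.23 2.56] fwd 2.79 q5 0.35 err 0.0
1 40 (0, 0, 0.07) 0.08 [0.2  2.41] fwd 2.62 q5 0.18 err 0.0
1 40 (0.07, 0, 0.01) 0.06 [0.42 2.32] fwd 2.74 q5 0.3 err 0.0
1 45 (-0.098, 0.002, -0
[... 1580 characters left out ...]
-0.39 [0.43 2.3 ] fwd 2.73 q5 0.34 err 0.0
3 45 (-0.098, 0.002, -0.02) -0.7 [0.56 2.73] fwd 3.29 q5 0.9 err 0.0
3 45 (-0.075, 0.002, -0.02) -0.64 [0.54 2.68] fwd 3.22 q5 0.85 err 0.0
3 45 (-0.06, 0, 0.04) -0.61 [0.3 2.6] fwd 2.89 q5 0.59 err 0.0
3 45 (0, 0, 0.07) -0.5 [0.25 2.45] fwd 2.71 q5 0.44 err 0.0
3 45 (0.07, 0, 0.01) -0.41 [0.46 2.36] fwd 2.83 q5 0.5 err 0.0
3 55 (-0.098, 0.002, -0.02) -0.84 [1.97 3.28] fwd 5.25 q5 2.45 err 0.0
3 55 (-0.075, 0.002, -0.02) -0.76 [2.07 3.33] fwd 5.41 q5 2.56 err 0.0
3 55 (-0.06, 0, 0.04) -0.72 [0.51 2.73] fwd 3.24 q5 1.03 err 0.0
3 55 (0, 0, 0.07) -0.57 [0.38 2.58] fwd 2.96 q5 0.81 err 0.0
3 55 (0.07, 0, 0.01) -0.45 [0.59 2.47] fwd 3.06 q5 0.89 err 0.0
```

```bash
python3 -c "
from g import *
from k import ik
z=[.727,-.016,-1]
to(mk(z,[-.022,-1,0]))
for p in([.45,.051,.209],[.45,.051,.123],[.47,.051,.123],[.49,.05,.18]):print(ik(p,z))"
```

```text
5.15 p [0.4672 0.0576 0.2088] z [ 0.715  0.051 -0.697] y [ 0.066 -0.998 -0.006] q [0.041, 0.186, 2.673, 3.097, 0.517, -1.545] F [-0.6  0.2  0.8]
[-0.6  9.8 -5. ] 11.0
(np.float64(0.11), array([0.08, 2.55]), 'fwd', np.float64(2.63), 'q5', np.float64(0.13), 'err', np.float64(0.0))
(np.float64(0.11), array([0.39, 2.66]), 'fwd', np.float64(3.05), 'q5', np.float64(0.54), 'err', np.float64(0.0))
(np.float64(0.1), array([0.39, 2.61]), 'fwd', np.float64(3.01), 'q5', np.float64(0.5), 'err', np.float64(0.0))
(np.float64(0.09), array([0.21, 2.51]), 'fwd', np.float64(2.73), 'q5', np.float64(0.22), 'err', np.float64(0.0))
```

>>> move_arm:
  steps:
    - [[-0.2, -0.2, 0], [0, 2, -2.5], 0]
    - [[-0.5, -0.2, 0], [0, 2, -2.5], 0]
    - [[-0.5, -0.2, -0.3], [0, 2, 0], 0]
    - [[-0.5, 0, -0.6], [-0.5, 2, 0], 0]
    - [[-0.1, 0, -0.8], [0, 1.5, 0], 0]
    - [[0, 0, -1], [0, 0, 0], 0]
    - [[0, 0, -1], [0, 0, 0], 0]
    - [[0, 0, -1], [0, 0, 0], 0]
    - [[0, 0, 0], [0, 0, 0], 0]

```text
clock: 5.9
eef_pos: [0.4491, 0.0503, 0.1613]
tool_rot: [2.973, -0.033, 0.977]
force: [-1.1, 0.5, 0.1]
width: -0.001
finger_force: 0.0
```

```bash
python3 -c "
from g import *
to(mk([.727,-.016,-1],[-.022,-1,0]))
print(((np.array([.45,.051,.123])-p)*100).round(2))
import cv2
c=ctrl.capture('side');b=c['color'][100:300,150:410,::-1]
cv2.imwrite('pics/s2.png',cv2.resize(b,(780,600),interpolation=cv2.INTER_CUBIC))"
```

```text
5.9 p [0.4491 0.0503 0.1613] z [ 0.593 -0.018 -0.805] y [-0.024 -1.     0.005] q [0.115, 0.242, 2.621, 3.386, 0.362, -1.691] F [-1.1  0.5  0.1]
[0.3 0.4 0.1] 0.5
[ 0.09  0.07 -3.83]
```

View pics/s2.png

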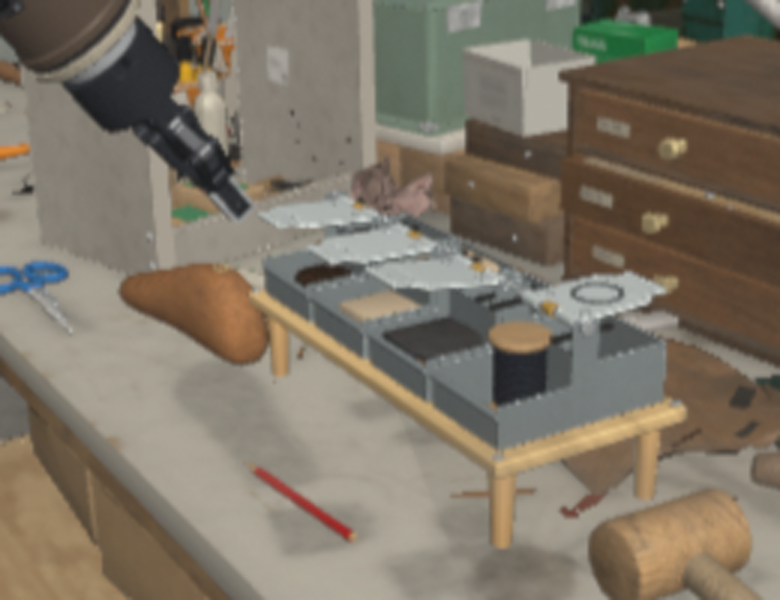

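>>> move_arm:
  steps:
    - [[0, 0, -1], [0, 0, 0], 0]
    - [[0, 0, -1], [0, 0, 0], 0]
    - [[0, 0, -1], [0, 0, 0], 0]
    - [[0, 0, -0.8], [0, 0, 0], 0]
    - [[0, 0, 0], [0, 0, 0], 0]
    - [[0.7, 0, 0], [0, 0, 0], 0]
    - [[0.7, 0, 0], [0, 0, 0], 0]
    - [[0.6, 0, 0], [0, 0, 0], 0]
    - [[0, 0, 0], [0, 0, 0], 0]
    - [[0, 0, 0], [0, 0, 0], 0]

```text
clock: 6.78
eef_pos: [0.4714, 0.0499, 0.1259]
tool_rot: [2.97, -0.037, 0.984]
force: [-0.4, -0.3, -0.2]
width: -0.001
finger_force: 0.0
```

```bash
python3 -c "
from g import *
to(mk([.727,-.016,-1],[-.022,-1,0]))"
```

```text
6.78 p [0.4714 0.0499 0.1259] z [ 0.597 -0.019 -0.802] y [-0.027 -1.     0.004] q [0.107, 0.393, 2.618, 3.312, 0.511, -1.615] F [-0.4 -0.3 -0.2]
[0.3 0.7 0.3] 0.8
```

>>> move_arm:
  steps:
    - [[0, 0, 0.7], [0, 0, 0], 0]
    - [[0, 0, 0.7], [0, 0, 0], 0]
    - [[0.2, 0, 0.7], [0, 0, 0], 0]
    - [[0.2, 0, 0.7], [0, 0, 0], 0]
    - [[0.3, 0, 0.7], [0, 0, 0], 0]
    - [[0.3, 0, 0.6], [0, 0, 0], 0]
    - [[0.4, 0, 0.6], [0, 0, 0], 0]
    - [[0.4, 0, 0.6], [0, 0, 0], 0]
    - [[0, 0, 0], [0, 0, 0], 0]

```text
clock: 7.53
eef_pos: [0.4892, 0.05, 0.1794]
tool_rot: [2.97, -0.037, 0.985]
force: [-0.2, 0.3, -0.5]
width: 0.001
finger_force: 0.0
```

```bash
python3 -c "
from g import *
print(((p-[.5515,.0495,.146])*1e3).round(1))
to(mk([.727,-.016,-1],[-.022,-1,0]))
import cv2
c=ctrl.capture('side');b=c['color'][130:260,200:400,::-1]
cv2.imwrite('pics/s3.png',cv2.resize(b,(800,520),interpolation=cv2.INTER_CUBIC))"
```

```text
7.53 p [0.4892 0.05   0.1794] z [ 0.597 -0.019 -0.802] y [-0.027 -1.     0.004] q [0.1, 0.219, 2.526, 3.463, 0.252, -1.783] F [-0.2  0.3 -0.5]
[-62.3   0.5  33.4]
[0.3 0.7 0.3] 0.8
```

View pics/s3.png

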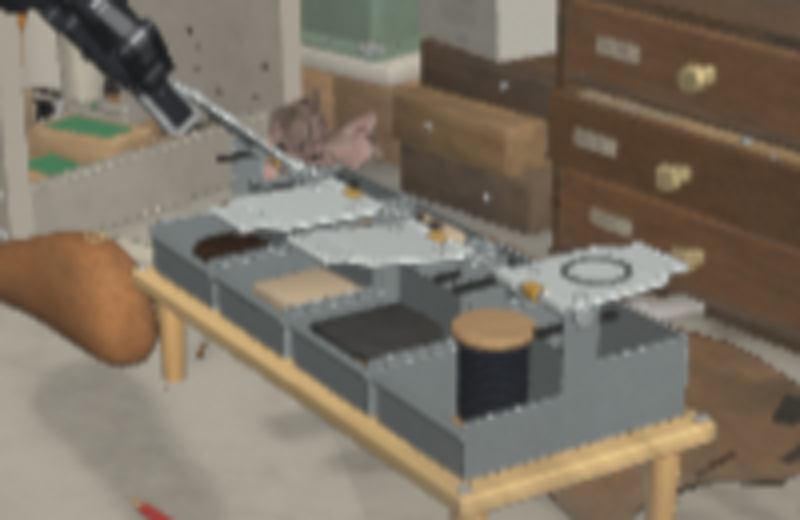

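>>> move_arm:
  steps:
    - [[0.7, 0, 0.6], [0, -1.3, 0], 0]
    - [[0.7, 0, 0.6], [0, -1.3, 0], 0]
    - [[0.8, 0, 0.4], [0, -1.3, 0], 0]
    - [[0.8, 0, 0.4], [0, -1.3, 0], 0]
    - [[0.8, 0, 0.2], [0, -1.3, 0], 0]
    - [[0.7, 0, 0.1], [0, -1.3, 0], 0]
    - [[0.7, 0, 0], [0, -1, 0], 0]
    - [[0.8, 0, -0.1], [0, 0, 0], 0]
    - [[0.8, 0, -0.2], [0, 0, 0], 0]
    - [[0.8, 0, -0.2], [0, 0, 0], 0]
    - [[0.8, 0, -0.3], [0, 0, 0], 0]
    - [[0, 0, 0], [0, 0, 0], 0]

```text
clock: 8.58
eef_pos: [0.5744, 0.0499, 0.193]
tool_rot: [2.888, -0.039, 1.209]
force: [-0.8, -0.2, -0.6]
width: 0.003
finger_force: 0.0
```

```bash
python3 -c "
from g import *
print(((p-[.5515,.0495,.146])*1e3).round(1))
to(mk([1,-.022,-1],[-.022,-1,0]))"
```

```text
8.58 p [0.5744 0.0499 0.193 ] z [ 0.712 -0.02  -0.702] y [-0.027 -1.     0.   ] q [0.086, 0.327, 2.465, 3.33, 0.447, -1.662] F [-0.8 -0.2 -0.6]
[22.9  0.4 47. ]
[0.  0.4 0.3] 0.5
```

>>> move_arm:
  steps:
    - [[0.7, 0, -0.4], [0, 0, 0], 0]
    - [[0.7, 0, -0.4], [0, 0, 0], 0]
    - [[0.6, 0, -0.4], [0, 0, 0], 0]
    - [[0.6, 0, -0.4], [0, 0, 0], 0]
    - [[0.5, 0, -0.5], [0, 0, 0], 0]
    - [[0.5, -0.1, -0.5], [0, 0, 0], 0]
    - [[0.5, -0.1, -0.6], [0, 0, 0], 0]
    - [[0.3, 0, -0.3], [0, 0, 0], 0]
    - [[0, 0, -0.2], [0, 0, 0], 0]
    - [[0, 0, 0], [0, 0, 0], 0]

```text
clock: 9.42
eef_pos: [0.6163, 0.0478, 0.1554]
tool_rot: [2.889, -0.039, 1.206]
force: [-0.1, -0.1, -0.5]
width: 0.001
finger_force: 0.0
```

```bash
python3 -c "
from g import *
print(((p-[.5515,.0495,.146])*1e3).round(1))"
```

```text
9.42 p [0.6163 0.0478 0.1554] z [ 0.711 -0.02  -0.703] y [-0.027 -1.     0.001] q [0.07, 0.457, 2.404, 3.284, 0.513, -1.627] F [-0.1 -0.1 -0.5]
[64.8 -1.7  9.4]
```

>>> move_arm:
  steps:
    - [[0, 0, -0.1], [0, 0, 0], 0]
    - [[0, 0, -0.1], [0, 0, 0], 0]
    - [[0, 0, 0], [0, 0, 0], 0]

```text
clock: 9.67
eef_pos: [0.6164, 0.0479, 0.1542]
tool_rot: [2.888, -0.039, 1.208]
force: [0.2, -0.2, -0.6]
width: -0.002
finger_force: 0.0
```

>>> move_arm:
  steps:
    - [[0, 0, -0.1], [0, 0, 0], 0]
    - [[0, 0, -0.1], [0, 0, 0], 0]
    - [[0, 0, 0], [0, 0, 0], 0]

```text
clock: 9.92
eef_pos: [0.6167, 0.048, 0.1528]
tool_rot: [2.887, -0.038, 1.21]
force: [-8.0, 0.7, 13.6]
width: 0.003
finger_force: 7.0
```

```bash
python3 -c "
from g import *
import cv2
c=ctrl.capture('side');b=c['color'][130:260,200:400,::-1]
cv2.imwrite('pics/s4.png',cv2.resize(b,(800,520),interpolation=cv2.INTER_CUBIC))"
```

```text
9.92 p [0.6167 0.048  0.1528] z [ 0.713 -0.02  -0.701] y [-0.027 -1.     0.   ] q [0.07, 0.466, 2.407, 3.281, 0.527, -1.623] F [-8.   0.7 13.6]
```

View pics/s4.png

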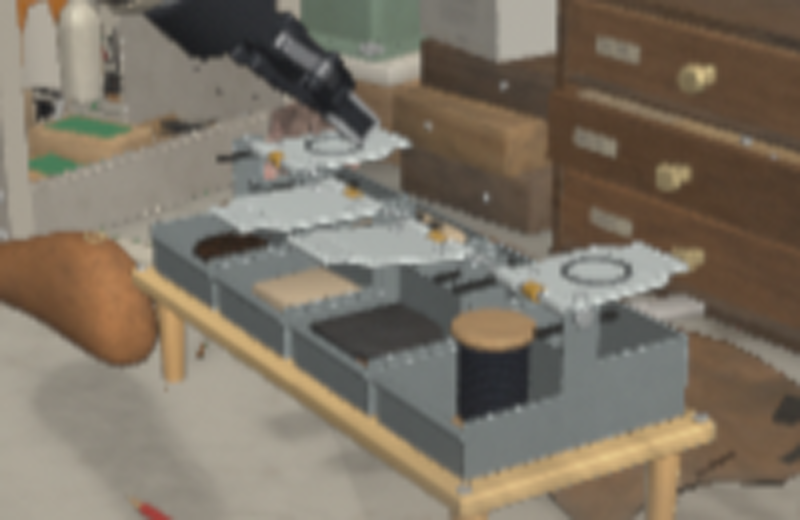

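>>> move_arm:
  steps:
    - [[0, 0, 0.5], [0, 0, 0], 0]
    - [[0, 0, 1.2], [0, 0, 0], 0]
    - [[0, 0, 1.5], [0, 0, 0], 0]
    - [[-0.5, -0.5, 1.5], [0, 0, 0], 0]
    - [[-1, -1.5, 1], [0, 0, 0], 0]
    - [[-1.5, -2, 0], [0, 0.5, 0], 0]
    - [[-1.5, -2, 0], [0, 0.5, 0], 0]
    - [[-1.5, -2, 0], [0, 1, 0], 0]
    - [[-1.5, -2, 0], [0, 1, 0], 0]
    - [[-1.5, -2, 0], [0, 1, 0], 0]
    - [[-1.5, -2, 0], [0, 1, 0], 0]
    - [[0, 0, 0], [0, 0, 0], 0]

```text
clock: 10.97
eef_pos: [0.513, -0.0901, 0.2093]
tool_rot: [2.934, -0.035, 1.082]
force: [0.5, -0.5, 0.4]
width: 0.003
finger_force: 0.0
```

```bash
python3 -c "
from g import *
from k import ik
z=[.754,-.016,-1]
to(mk(z,[-.022,-1,0]))
print(((np.array([.446,-.124,.20])-p)*100).round(2))
for q in([.446,-.124,.2],[.446,-.124,.125],[.467,-.124,.125]):print(ik(q,z))"
```

```text
10.97 p [ 0.513  -0.0901  0.2093] z [ 0.649 -0.021 -0.76 ] y [-0.026 -1.     0.005] q [-0.402, 0.188, 2.487, 2.275, 0.313, -1.024] F [ 0.5 -0.5  0.4]
[0.4 3.5 0.2] 3.5
[-6.7  -3.39 -0.93]
(np.float64(-0.61), array([0.14, 2.54]), 'fwd', np.float64(2.68), 'q5', np.float64(0.36), 'err', np.float64(0.0))
(np.float64(-0.61), array([0.4 , 2.63]), 'fwd', np.float64(3.03), 'q5', np.float64(0.56), 'err', np.float64(0.0))
(np.float64(-0.57), array([0.4 , 2.59]), 'fwd', np.float64(2.99), 'q5', np.float64(0.52), 'err', np.float64(0.0))
```

>>> move_arm:
  steps:
    - [[-1, -0.5, 0], [0, 0.7, 0], 0]
    - [[-1, -0.5, 0], [0, 0.7, 0], 0]
    - [[-1, -0.5, 0], [0, 0.7, 0], 0]
    - [[-1.2, -0.6, 0], [0, 0.7, 0], 0]
    - [[-1.2, -0.6, 0], [0, 0.7, 0], 0]
    - [[-1.3, -0.7, 0], [0, 0, 0], 0]
    - [[0, 0, -1], [0, 0, 0], 0]
    - [[0, 0, -1], [0, 0, 0], 0]
    - [[0, 0, -1], [0, 0, 0], 0]
    - [[0, 0, 0], [0, 0, 0], 0]

```text
clock: 11.8
eef_pos: [0.4476, -0.1219, 0.1781]
tool_rot: [2.967, -0.039, 0.994]
force: [-1.2, 0.1, 1.0]
width: -0.003
finger_force: 0.0
```

```bash
python3 -c "
from g import *
to(mk([.754,-.016,-1],[-.022,-1,0]))
print(((np.array([.446,-.124,.125])-p)*100).round(2))"
```

```text
11.8 p [ 0.4476 -0.1219  0.1781] z [ 0.602 -0.019 -0.798] y [-0.028 -1.     0.004] q [-0.595, 0.206, 2.572, 2.111, 0.384, -1.046] F [-1.2  0.1  1. ]
[0.2 0.  0.3] 0.4
[-0.16 -0.21 -5.31]
```

>>> move_arm:
  steps:
    - [[-0.1, -0.2, -1], [0, 0, 0], 0]
    - [[0, 0, -1], [0, 0, 0], 0]
    - [[0, 0, -1], [0, 0, 0], 0]
    - [[0, 0, -1], [0, 0, 0], 0]
    - [[0, 0, -1], [0, 0, 0], 0]
    - [[0, 0, -0.3], [0, 0, 0], 0]
    - [[0, 0, 0], [0, 0, 0], 0]
    - [[0.7, 0, 0], [0, 0, 0], 0]
    - [[0.7, 0, 0], [0, 0, 0], 0]
    - [[0.6, 0, 0], [0, 0, 0], 0]
    - [[0, 0, 0], [0, 0, 0], 0]

```text
clock: 12.72
eef_pos: [0.469, -0.1244, 0.1273]
tool_rot: [2.964, -0.035, 1.0]
force: [-0.4, 0.8, 0.1]
width: 0.002
finger_force: 0.0
```

```bash
python3 -c "
from g import *
print(((p-[.5475,-.126,.146])*1e3).round(1))
to(mk([.754,-.016,-1],[-.022,-1,0]))"
```

```text
12.72 p [ 0.469  -0.1244  0.1273] z [ 0.605 -0.02  -0.796] y [-0.026 -1.     0.005] q [-0.559, 0.4, 2.586, 2.484, 0.521, -1.423] F [-0.4  0.8  0.1]
[-78.5   1.6 -18.7]
[0.3 0.2 0.2] 0.5
```

>>> move_arm:
  steps:
    - [[-0.1, 0, 0.7], [0, 0, 0], 0]
    - [[0, 0, 0.7], [0, 0, 0], 0]
    - [[0.2, 0, 0.7], [0, 0, 0], 0]
    - [[0.2, 0, 0.7], [0, 0, 0], 0]
    - [[0.3, 0, 0.6], [0, 0, 0], 0]
    - [[0.3, 0, 0.6], [0, 0, 0], 0]
    - [[0.4, 0, 0.6], [0, 0, 0], 0]
    - [[0.4, 0, 0.6], [0, 0, 0], 0]
    - [[0, 0, 0], [0, 0, 0], 0]

```text
clock: 13.47
eef_pos: [0.485, -0.1242, 0.1798]
tool_rot: [2.964, -0.036, 0.999]
force: [0.0, 0.0, 0.5]
width: 0.007
finger_force: 0.0
```

```bash
python3 -c "
from g import *
print(((p-[.5475,-.126,.146])*1e3).round(1))
to(mk([.754,-.016,-1],[-.022,-1,0]))"
```

```text
13.47 p [ 0.485  -0.1242  0.1798] z [ 0.605 -0.02  -0.796] y [-0.026 -1.     0.005] q [-0.529, 0.237, 2.504, 2.13, 0.346, -1.002] F [0.  0.  0.5]
[-62.5   1.8  33.8]
[0.3 0.2 0.2] 0.5
```

>>> move_arm:
  steps:
    - [[0.7, 0, 0.6], [0, -1.2, 0], 0]
    - [[0.7, 0, 0.6], [0, -1.2, 0], 0]
    - [[0.8, 0, 0.4], [0, -1.2, 0], 0]
    - [[0.8, 0, 0.4], [0, -1.2, 0], 0]
    - [[0.8, 0, 0.2], [0, -1.2, 0], 0]
    - [[0.7, 0, 0.1], [0, -1, 0], 0]
    - [[0.7, 0, 0], [0, -1, 0], 0]
    - [[0.8, 0, -0.1], [0, 0, 0], 0]
    - [[0.8, -0.1, -0.2], [0, 0, 0], 0]
    - [[0.8, -0.1, -0.2], [0, 0, 0], 0]
    - [[0.8, 0, -0.3], [0, 0, 0], 0]
    - [[0, 0, 0], [0, 0, 0], 0]

```text
clock: 14.47
eef_pos: [0.5696, -0.1262, 0.1931]
tool_rot: [2.891, -0.038, 1.202]
force: [-0.3, 1.5, -0.3]
width: 0.003
finger_force: 0.0
```

```bash
python3 -c "
from g import *
print(((p-[.5475,-.126,.146])*1e3).round(1))
to(mk([1,-.022,-1],[-.022,-1,0]))"
```

```text
14.47 p [ 0.5696 -0.1262  0.1931] z [ 0.709 -0.019 -0.705] y [-0.026 -1.     0.001] q [-0.463, 0.335, 2.435, 2.423, 0.473, -1.228] F [-0.3  1.5 -0.3]
[22.1 -0.2 47.1]
[0.  0.2 0.2] 0.3
```

>>> move_arm:
  steps:
    - [[0.7, 0, -0.4], [0, 0, 0], 0]
    - [[0.7, 0, -0.4], [0, 0, 0], 0]
    - [[0.6, 0, -0.4], [0, 0, 0], 0]
    - [[0.6, 0, -0.4], [0, 0, 0], 0]
    - [[0.5, 0, -0.5], [0, 0, 0], 0]
    - [[0.5, -0.1, -0.5], [0, 0, 0], 0]
    - [[0.5, -0.1, -0.6], [0, 0, 0], 0]
    - [[0.3, 0, -0.3], [0, 0, 0], 0]
    - [[0, 0, -0.2], [0, 0, 0], 0]
    - [[0, 0, -0.1], [0, 0, 0], 0]
    - [[0, 0, -0.1], [0, 0, 0], 0]
    - [[0, 0, 0], [0, 0, 0], 0]

```text
clock: 15.47
eef_pos: [0.6116, -0.128, 0.1541]
tool_rot: [2.891, -0.039, 1.201]
force: [0.6, -1.1, 0.5]
width: 0.001
finger_force: 0.0
```

>>> move_arm:
  steps:
    - [[0, 0, -0.1], [0, 0, 0], 0]
    - [[0, 0, 0], [0, 0, 0], 0]

```text
clock: 15.63
eef_pos: [0.6117, -0.128, 0.1533]
tool_rot: [2.891, -0.038, 1.201]
force: [0.6, -0.3, 0.2]
width: -0.005
finger_force: 0.0
```

>>> move_arm:
  steps:
    - [[0, 0, -0.1], [0, 0, 0], 0]
    - [[0, 0, 0], [0, 0, 0], 0]

```text
clock: 15.8
eef_pos: [0.612, -0.128, 0.1529]
tool_rot: [2.89, -0.038, 1.203]
force: [-7.3, -0.5, 12.8]
width: 0.005
finger_force: 6.0
```

Flag 3 is on its stop. I'll take the hand up and back, then check.

>>> move_arm:
  steps:
    - [[0, 0, 0.5], [0, 0, 0], 0]
    - [[0, 0, 1.2], [0, 0, 0], 0]
    - [[0, 0, 1.5], [0, 0, 0], 0]
    - [[-0.5, 0, 1.5], [0, 0, 0], 0]
    - [[-1, 0, 1.5], [0, 0, 0], 0]
    - [[-1.5, 0, 1.5], [0, 0, 0], 0]
    - [[-1.5, 0, 1], [0, 0.5, 0], 0]
    - [[-1.5, 0, 1], [0, 0.5, 0], 0]
    - [[-1.5, 0, 1], [0, 0.5, 0], 0]
    - [[-1.5, 0, 1], [0, 0.5, 0], 0]
    - [[-1, 0, 1], [0, 0, 0], 0]
    - [[0, 0, 0], [0, 0, 0], 0]

```text
clock: 16.8
eef_pos: [0.5109, -0.1282, 0.2811]
tool_rot: [2.908, -0.037, 1.152]
force: [0.0, -0.6, -0.0]
width: -0.0
finger_force: 0.0
```

```bash
python3 -c "
from g import *
import cv2
a=ctrl.capture('top')['color'][150:270,110:440,::-1];b=ctrl.capture('side')['color'][140:280,200:420,::-1]
a=cv2.resize(a,(600,218),interpolation=cv2.INTER_CUBIC);b=cv2.resize(b,(600,382),interpolation=cv2.INTER_CUBIC)
cv2.imwrite('pics/end.png',np.vstack([a,b]))"
```

```text
16.8 p [ 0.5109 -0.1282  0.2811] z [ 0.685 -0.021 -0.729] y [-0.027 -1.     0.003] q [-0.546, 0.036, 2.409, 1.541, 0.345, -0.365] F [ 0.  -0.6 -0. ]
```

View pics/end.png

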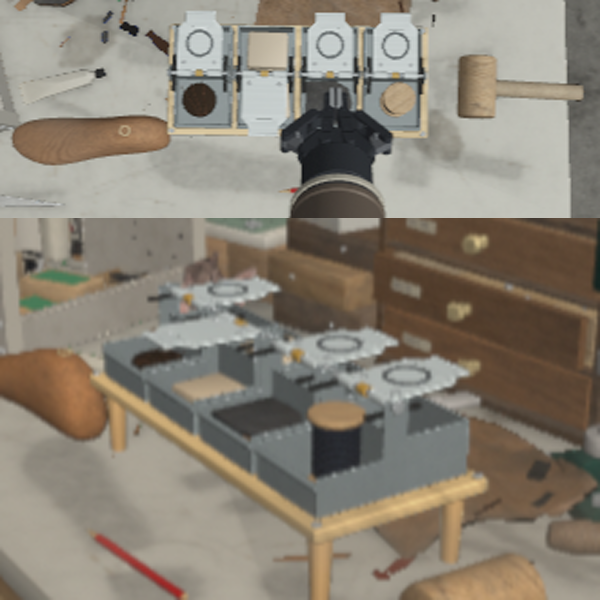

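The picture shows flags 1 and 3 flat at the rear with their rings up ((200,44) and (330,44) in the top half). Flag 2 and flag 4 are as they were, and the stock, last, mallet and pencil look undisturbed. I'll move the hand a little further off and hand the job in.

>>> move_arm:
  steps:
    - [[-0.5, 0, 1.5], [0, 1, 0], 0]
    - [[-0.5, 0, 1.5], [0, 1, 0], 0]
    - [[-0.5, 0, 1.5], [0, 1, 0], 0]
    - [[0, 0, 1.5], [0, 0, 0], 0]
    - [[0, 0, 0], [0, 0, 0], 0]
    - [[0, 0, 0], [0, 0, 0], 0]

```text
clock: 17.4
eef_pos: [0.5021, -0.1262, 0.3297]
tool_rot: [2.936, -0.033, 1.098]
force: [0.9, -0.9, -0.3]
width: 0.002
finger_force: 0.0
```

```bash
python3 -c "
from cell import ctrl
print(ctrl.sense()['eef_pos'],ctrl.close_job())"
```

```text
the job is handed in; nothing more can be done
[ 0.50206894 -0.12622312  0.32967744] None
```

The flags of the first and third lanes from the left are swung over and pressed flat, ring face up. The other two flags, the stock and the things around the rack look unmoved in the final pictures. The hand is clear, and the job was handed in at about 17.4 s.

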